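# Screw the filter ring onto the lamp

## Task

Put the blue filter ring on the threaded brass nose of the white lamp housing and screw it fully home, so that its lower edge sits flat on the flange all round, then let go. To avoid cross-threading, first turn it backward (counter-clockwise from above) with light pressure until you feel it drop a step into the thread, and only then forward (clockwise); never press hard or force it against a stop, and leave the glass jar and the little cover-glass box where they are.

Things in the scene. Friction and masses are not known exactly. Their poses are not given: they have to be found in the camera images.
- ring: Black twelve-sided knurled ring, 90 g, loose, right way up on the desk; 58 mm across flats, 30 mm high; a blue glass closes it 26 to 28 mm above its lower edge. Origin: centre of the lower edge, z up. Flats face 0, 30, 60 ... degrees from its x axis (white dot on the rim at +x).
- pins (a point): On the ring's axis, 6 mm above its lower edge, at the height of its three thread pins: 3.5 mm thick, at 0, 120 and 240 degrees from the ring's x axis, pointing inward to 20.25 mm from the axis, in a bore of 49 mm diameter.
- lamp: White lamp housing, fixed to the desk, 130 x 160 x 46 mm, carrying a round grey flange of 74 mm diameter whose top is 50 mm above the desk, and on it an upright brass threaded nose. Origin: centre of the underside, z up. The nose sits in a rubber bush and yields in turning by 3 N m per rad (a stop shows as a rising wrist moment). Contact force between ring and lamp must stay below 35 N.
- seat (a point): Centre of the flange's top face, on the nose's axis, z up; the ring's origin lies here when home. Ring's lower edge above the flange: on top of the thread 6.8 to 9.8 mm (rising 3 mm as it turns backward), up to 12 mm with pins on the ribs, dropped into a thread start about 2.8 mm, home 0 mm.
- nose_tip (a point): Centre of the nose's top, 24.5 mm above the flange. Plain pilot of 38.5 mm diameter, tapering over its last 3.5 mm. Round its foot a three-start right-hand thread (repeats every 120 degrees), outer diameter 46.6 mm. Where round the axis its starts lie differs each time and is not told; feel for it.
- thread (a point): On the nose's axis, 11 mm above the flange. Up to 105 degrees backward reaches a start gap; it leaves 18 degrees of play and ends at a rib. From there home is 85 to 105 degrees forward, at a stop rib; the ring comes down 3 mm evenly on the way, with 1.3 mm axial play: go down with it. Turned forward on top of the thread it hits a rib.
- jar: Clear glass jar, 73 mm wide, 68 mm high, loose bystander behind the work. Origin: centre of the underside.
- coverglass: Small blue-grey box for cover glasses, 28 x 32 x 15 mm, loose bystander. Origin: centre of the underside.

How it is judged:
At the end, for the whole second after the job is handed in: The ring is screwed home on the nose: its lower edge within 1 mm of the flange's top face, within 3 mm of the nose's axis, level within 0.05 rad, released and at rest (z of ring in the frame of seat between -0.002 and 0.001 m and horizontal distance between ring and seat below 0.003 m and angle between ring's own z axis and vertical below 0.05 rad and linear speed of ring below 0.01 m/s); the robot touches nothing.
It fails at once if the ring is forced: contact force between ring and lamp above 35 N (contact force between ring and lamp above 35 N).
It fails at once if the jar is pushed away (more than 30 mm) (distance of jar from where it was at the start of the episode above 0.03 m).
It fails at once if the cover-glass box is pushed away (more than 30 mm) (distance of coverglass from where it was at the start of the episode above 0.03 m).
It also fails if it takes over 64 s, if anything falls off the work surface, if the arm or the gripper's body presses on something with over 40 N, if the wrist force passes 120 N, or if a joint passes its speed limit or range.

## Robot

A 6-joint arm with a two-finger parallel gripper is mounted at the origin on a cart in front of the work surface, level with it; the furniture and walls round the work are solid. World frame = base frame: x ahead of the robot, y to its left, z up, the work surface at z = 0. Lengths are in m, angles in rad, forces in N, time in s.
With the tool pointing down it reaches from about 0.375 to 0.9 m from the base axis. Payload 3.1 kg.
Tool frame: the origin (TCP) lies between the finger pads; the fingertips stand bot.tip_reach ahead of it and the grasp point (between the pads) lies 5 mm behind it (bot.tip_reach is the distance from the TCP to the fingertips, in m); z points along the fingers, y is the line along which they close (so a half turn about z gives the same grasp; the last joint's range is limited). The gripper opens to 85 mm and grips with 20 to 120 N. Pads are 22 mm wide; open, the fingers measure 114 mm over their backs; the gripper's body (76 mm by 85 mm) begins 54 mm behind the grasp point. The pads swing forward as they close: fully open they stand 13 mm farther back than shut.
Start: joints at [-0.178, 0.527, 1.433, -0, 1.181, -0.178], TCP at [0.625, 0, 0.245] pointing down, gripper open.
Joint ranges: [-3.08, 3.08], [-0.75, 2.2], [0.22, 2.44], [-1.43, 4.57], [0, 2.65], [-2.85, 2.85]. Speed limits (rad/s): [2.79, 2.79, 3.14, 3.14, 3.14, 3.14].

## Interface

Orientations are given as a rotation vector (axis times angle).
In Python, from plant import bot, vision, ticket gives the robot as it stands.
- The arm moves only by the shell command python3 -m jog 'ROWS' [FORCE]. ROWS is JSON, a list of rows, each a list of 7 numbers: the shift along the tool's x, y, z in m, then the turn, a rotation vector about the tool's x, y, z in degrees, then the opening, from 0 (shut) to 1 (fully open). A call has exactly 10 rows; each row shifts and turns the commanded pose from where the row before left it, along the tool's axes as they then stand; what a row does not reach is not made up. A row lasts 1/8 s, in which the tool goes at most 62.5 mm and 10.7 degrees, less where a joint would pass 70% of its speed; a pose out of reach is approached as far as the arm can. A call is refused whole if a number of a shift passes 0.0625 or a number of a turn 10.7, either way. A call with a gripper value outside its range is refused whole. The fingers move at their own pace and stop on an object; FORCE is the grip in N (left out, the last holds). Time passes only in rows, so rows that do not move let the fingers close, or fill a call up. It gives the time, the measured TCP pose, the force, the opening and the grip force at its end, in the units of the state.
- bot.read_state(): the state, without advancing time (a new reading comes with each control period).
- vision.snapshot(name): name is "scene" or "side" or "wrist"; returns (picture, depth): 400x640x3 uint8, red, green, blue; 400x640 float32, m along the optical axis (not along the pixel's ray), 0 where there is no reading.
- vision.calibration(name): a dict with "vertical_fov" (degrees; the focal length in pixels is half the picture's height over the tangent of half this angle, whatever the lens; pixels are square), "cx", "cy" (the principal point, pixels), "k1" (the pictures are not rectified: a ray, as slopes to the right and down, at radius r is drawn at 1 + k1 r^2 times it, then the intrinsics apply), "rvec" (rotation vector, rad) and "tvec" (3), from world to camera coordinates, as OpenCV has them. Camera axes: x right, y down, z forward; pixel columns grow to the right and rows downward; lengths in m; the calibration is good to about 2 mm. A picture is of the moment at which its call begins: read the wrist's pose just before it. calibration takes no time and is no camera call; for the wrist camera it gives the pose at the moment of the call.
- ticket.hand_in(): hands the job in; it is judged then, once.
The state is a dict: "time_s": time; "joint_pos": joint angles; "dq": joint speeds; "tau": joint torques, N m; "position": TCP position; "ee_rot": TCP orientation; "contact_force": force on the tool from outside, world axes, zero at the start; "ft_torque": the same for the moment, N m; "gripper_width": opening from 0.0 (shut) to 1.0 (fully open); "finger_force": force on a finger pad.
Only numpy, scipy, OpenCV 4.12 (cv2) and the standard library are available. Lean on these libraries where they do the work, as an engineer would, in place of code of your own. Each camera call takes 0.05 s, during which the arm holds its last target. There are 200 camera calls.

## Working session

There is one attempt and no reset: what is moved stays moved. The work goes in short steps, Python scripts to look and compute and a shell command to move; the robot and the scene stay as the last step left them, time stands still between calls to the robot, and variables do not carry over. Pictures are saved under pics/ and viewed, at most 10 in all, crops included, and the job is handed in when it is done.

```bash
mkdir -p pics; ls; cat > h.py <<'E'
import numpy as np,cv2
from plant import bot,vision,ticket
def cam(n):
    c=vision.calibration(n);f=200/np.tan(np.radians(c["vertical_fov"])/2)
    return c,f,cv2.Rodrigues(np.array(c["rvec"],float))[0],np.array(c["tvec"],float)
def ray(n,u,v,C=None):
    c,f,R,t=C or cam(n)
    xd=np.array([(u-c["cx"])/f,(v-c["cy"])/f]);x=xd.copy()
    for _ in range(30): x=xd/(1+c["k1"]*(x@x))
    return -R.T@t,R.T@np.array([x[0],x[1],1])
def atz(n,u,v,z,C=None):
    o,d=ray(n,u,v,C);return o+d*(z-o[2])/d[2]
def cloud(n,D,C):
    c,f,R,t=C
    v,u=np.mgrid[0:400,0:640]
    xd=np.stack([(u-c["cx"])/f,(v-c["cy"])/f],-1);x=xd.copy()
    for _ in range(30): x=xd/(1+c["k1"]*(x**2).sum(-1,keepdims=True))
    P=np.concatenate([x,np.ones((400,640,1))],-1)*D[...,None]
    return (P-t)@R
E
python3 - <<'E'
from h import *
print(bot.tip_reach,bot.read_state())
for n in("scene","wrist"):
    C=cam(n);p,D=vision.snapshot(n);np.savez(n+"0.npz",p=p,D=D,P=cloud(n,D,C))
    cv2.imwrite(f"pics/{n}0.png",p[...,::-1]);print(n,C[0])
E
```

```text
pics
0.014 {'time_s': 0.0, 'joint_pos': array([-1.78528134e-01,  5.28467810e-01,  1.43393630e+00,  3.93014714e-06,
        1.18143596e+00, -1.78515874e-01]), 'dq': array([ 0.00109222, -0.00114323,  0.00148031, -0.00067647, -0.00056115,
       -0.00046232]), 'tau': array([ 2.50220628e-04, -4.42344439e+01, -1.78024775e+01, -2.06930472e-04,
        8.36740597e-03,  2.24214921e-05]), 'position': array([6.24285944e-01, 1.41775769e-04, 2.44321794e-01]), 'ee_rot': array([-2.22014943e+00, -2.22011889e+00,  2.00743496e-03]), 'contact_force': array([ 1.06693594, -0.06523879,  0.71220417]), 'ft_torque': array([ 0.0027579 , -0.01065264, -0.01683676]), 'finger_force': 0.0, 'gripper_width': 0.9991811419996656}
scene {'vertical_fov': 53.65195794440658, 'cx': 311.18152683625465, 'cy': 199.36641730382362, 'k1': -0.04864251097080952, 'rvec': array([ 2.13279793, -0.89505548,  0.39698339]), 'tvec': array([-0.33711736,  0.31157406,  0.58043748])}
wrist {'vertical_fov': 71.74456857621408, 'cx': 316.29852040245527, 'cy': 200.72611592609988, 'k1': -0.014678889924099915, 'rvec': array([-2.85736452e+00, -3.38531317e-04,  2.71096619e-03]), 'tvec': array([-0.62333087, -0.03687121,  0.37919861])}
```

View pics/scene0.png

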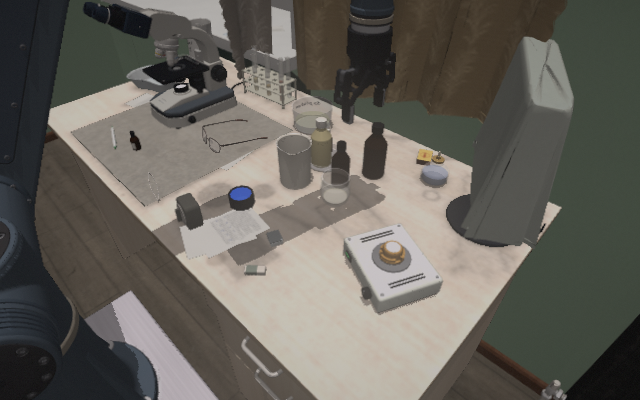

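View pics/wrist0.png

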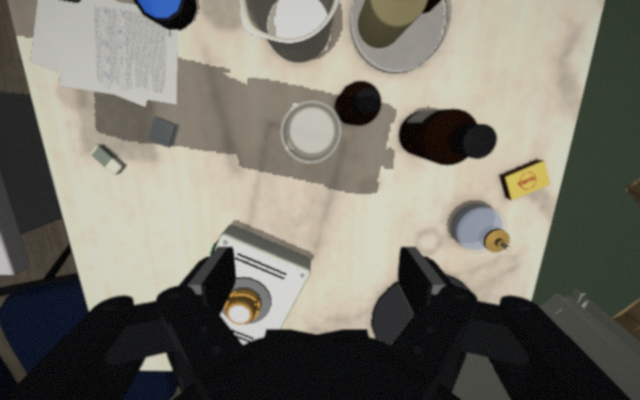

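The scene view shows the ring at (241,197), the nose at (393,252), the jar at (335,190) and the cover-glass box at (274,238). The wrist view shows the ring cut off at (165,10), the nose at (242,308), the jar at (311,132) and the box at (163,131).

```bash
python3 - <<'E'
from h import *
C=cam("scene");Z=np.load("scene0.npz");P=Z["P"];p=Z["p"].astype(int)
for (u,v,z) in [(241,194,.027),(393,245,.0745),(393,254,.05),(335,190,.03),(274,238,.015)]: print((u,v),atz("scene",u,v,z,C).round(4),P[v,u].round(4))
# ring top: dark/blue points near
c=atz("scene",241,194,.027,C)
m=(np.hypot(P[...,0]-c[0],P[...,1]-c[1])<.05)&(P[...,2]>.02)&(P[...,2]<.036)
q=P[m];print("ring",len(q),q.min(0),q.max(0),(q.min(0)+q.max(0))/2)
b=m&(p[...,2]>p[...,0]+60);q=P[b];print("blue",len(q),q.mean(0),q.min(0),q.max(0))
c=atz("scene",393,245,.0745,C)
r=np.hypot(P[...,0]-c[0],P[...,1]-c[1])
for a,bb in[(.06,.085),(.048,.054),(.042,.048)]:
    q=P[(r<.06)&(P[...,2]>a)&(P[...,2]<bb)];print(a,len(q),q.mean(0),q.min(0),q.max(0))
Cw=cam("wrist");
for (u,v,z) in [(240,312,.0745),(311,132,.068),(163,131,.015),(165,5,.03)]: print((u,v),atz("wrist",u,v,z,Cw).round(4))
im=cv2.resize(Z["p"][165:230,200:290,::-1],None,fx=8,fy=8,interpolation=cv2.INTER_CUBIC)
cv2.imwrite("pics/r.png",im)
p,D=vision.snapshot("side");c=cam("side");print(c[0]);np.savez("side0.npz",p=p,D=D,P=cloud("side",D,c))
cv2.imwrite("pics/side0.png",p[...,::-1])
E
```

```text
(241, 194) [0.4524 0.2019 0.027 ] [0.4526 0.2021 0.0268]
(393, 245) [ 0.5259 -0.1657  0.0745] [ 0.5274 -0.1649  0.0727]
(393, 254) [ 0.5279 -0.1681  0.05  ] [ 0.5108 -0.1772  0.0712]
(335, 190) [0.6112 0.0531 0.03  ] [0.592  0.0365 0.0508]
(274, 238) [0.4202 0.0505 0.015 ] [0.4207 0.0512 0.0142]
ring 397 [0.4220617  0.17350515 0.02018482] [0.48217341 0.23118555 0.03071861] [0.45211755 0.20234535 0.02545172]
blue 217 [0.45271798 0.20505444 0.02687386] [0.42955702 0.1805928  0.02379598] [0.47771567 0.2281296  0.02954808]
0.06 378 [ 0.51696006 -0.17078255  0.06968731] [ 0.49845188 -0.19024264  0.06006198] [ 0.54228403 -0.14474303  0.07574129]
0.048 398 [ 0.51190817 -0.17376727  0.0494084 ] [ 0.48503938 -0.22393435  0.04800467] [ 0.55814121 -0.13231381  0.05395214]
0.042 1573 [ 0.52264531 -0.16788215  0.04506937] [ 0.46609134 -0.22555672  0.04200265] [ 0.58539008 -0.10664742  0.04799933]
(240, 312) [ 0.5258 -0.1649  0.0745]
(311, 132) [0.6179 0.0586 0.068 ]
(163, 131) [0.4296 0.058  0.015 ]
(165, 5) [0.4596 0.1914 0.03  ]
{'vertical_fov': 46.32257772526958, 'cx': 326.2649335678196, 'cy': 199.0675620948948, 'k1': -0.025315319205614837, 'rvec': array([ 0.22119069, -2.70825286,  1.41414911]), 'tvec': array([0.52000835, 0.07912186, 0.99587881])}
```

View pics/side0.png

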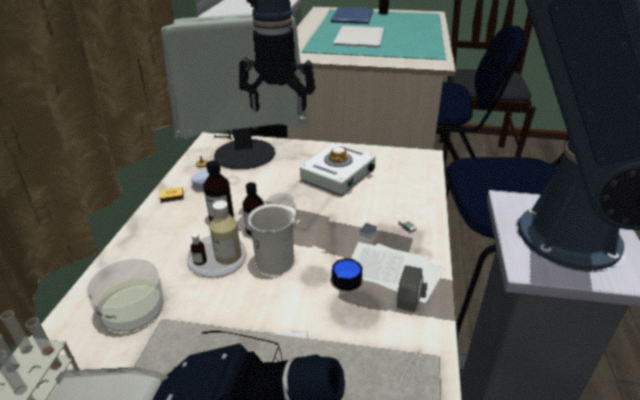

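The side view shows the ring at (347,273) with a grey block at (411,288) beside it, and the lamp's nose at (339,155). I'll move over the ring for a close wrist view.

```bash
python3 -m jog '[[0.016,-0.0215,0,0,0,0,1],[0.016,-0.0215,0,0,0,0,1],[0.016,-0.0215,0,0,0,0,1],[0.016,-0.0215,0,0,0,0,1],[0.016,-0.0215,0,0,0,0,1],[0.016,-0.0215,0,0,0,0,1],[0.016,-0.0215,0,0,0,0,1],[0.016,-0.0215,0,0,0,0,1],[0,0,0,0,0,0,1],[0,0,0,0,0,0,1]]'
python3 - <<'E'
from h import *
s=bot.read_state();print(s["joint_pos"],s["position"])
C=cam("wrist");p,D=vision.snapshot("wrist");P=cloud("wrist",D,C);np.savez("w1.npz",p=p,D=D,P=P)
print(-C[2].T@C[3])
c=np.array([.4522,.2022])
m=(np.hypot(P[...,0]-c[0],P[...,1]-c[1])<.05)&(P[...,2]>.02)&(P[...,2]<.036)
v,u=np.nonzero(m);print(len(u),u.min(),u.max(),v.min(),v.max());q=P[m];print(q.min(0),q.max(0),(q.min(0)+q.max(0))/2)
u0,v0=max(u.min()-40,0),max(v.min()-30,0);k=5
im=cv2.resize(p[v0:v0+120,u0:u0+160,::-1],None,fx=k,fy=k,interpolation=cv2.INTER_CUBIC);print(u0,v0)
cv2.imwrite("pics/w1.png",im)
E
```

```text
time_s: 1.4
position: [0.454, 0.1277, 0.2455]
ee_rot: [2.22, 2.221, 0.001]
contact_force: [-0.2, -0.3, 0.7]
gripper_width: 0.999
finger_force: 0.0
[ 3.69008402e-02  3.21438363e-01  1.80618952e+00 -4.10443842e-04
  1.01240700e+00  3.69944289e-02] [0.45403031 0.12773885 0.24550772]
[0.45326494 0.19860507 0.37424957]
1989 292 340 89 139
[0.42470477 0.17604154 0.02562646] [0.48231409 0.23317062 0.03181592] [0.45350943 0.20460608 0.02872119]
252 59
```

View pics/w1.png

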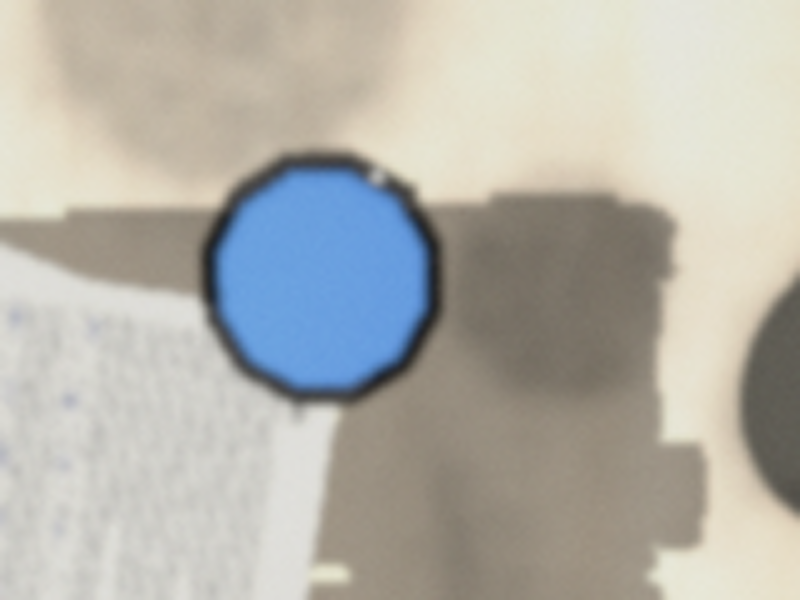

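```bash
python3 - <<'E'
from h import *
C=cam("wrist");print(atz("wrist",316.4,114.4,.03,C), atz("wrist",252+377/5,59+178/5,.03,C))
for f in("scene0","side0","w1"):
    P=np.load(f+".npz")["P"]
    if f=="side0":
        m=(np.hypot(P[...,0]-.452,P[...,1]-.203)<.05)&(P[...,2]>.02)&(P[...,2]<.036);q=P[m];print("side ring",q.min(0),q.max(0),(q.min(0)+q.max(0))/2)
    m=(abs(P[...,0]-.453)<.1)&(abs(P[...,1]-.203)<.09)&(P[...,2]>.012)&(P[...,2]<.2)&(np.hypot(P[...,0]-.453,P[...,1]-.203)>.04)
    q=P[m]; 
    H=np.histogram2d(q[:,0],q[:,1],bins=[np.arange(.35,.56,.02),np.arange(.11,.30,.02)])[0].astype(int);print(f);print(H, q[:,2].max())
E
```

```text
[0.45422509 0.20467741 0.03      ] [0.46708284 0.2268272  0.03      ]
scene0
[[0 0 0 0 0 0 0 1 0]
 [0 0 0 0 0 0 0 0 0]
 [0 0 0 0 0 0 0 0 0]
 [0 0 0 0 0 0 0 0 0]
 [0 0 0 0 0 0 0 0 0]
 [0 0 0 0 0 0 0 0 0]
 [0 0 0 0 0 0 0 0 0]
 [0 0 0 0 0 0 0 0 0]
 [0 0 0 0 0 0 0 0 0]
 [0 0 0 0 0 0 0 0 0]] 0.059872497557238585
side ring [0.42446306 0.1758143  0.02002202] [0.48241545 0.23584916 0.0310872 ] [0.45343925 0.20583173 0.02555461]
side0
[[ 0  0  0  0  0  0 10 80  0]
 [ 0  0  0  0  0  0  0  0  0]
 [ 0  0  0  0  0  0  0  0  0]
 [ 0  0  0  0  0  0  0  0  0]
 [ 0  0  0  0  0  0  0  0  0]
 [ 0  0  0  0  0  0  0  0  0]
 [ 0  0  0  0  0  0  0  0  0]
 [ 0  0  0  0  0  0  0  0  0]
 [ 0  0  0  0  0  0  0  0  0]
 [ 0  0  0  0  0  0  0  0  0]] 0.06214111454091282
w1
[[  0   0   0   0   0   6 251 213   0]
 [  0   0   0   0   0   0   0   0   0]
 [  0   0   0   0   0   0   0   0   0]
 [  0   0   0   0   0   0   0   0   0]
 [  0   0   0   0   0   0   0   0   0]
 [  0   0   0   0   0   0   0   0   0]
 [  0   0   0   0   0   0   0   0   0]
 [  0   0   0   0   0   0   0   0   0]
 [  0   0   0   0   0   0   0   0   0]
 [  0   0   0   0   0   0   0   0   0]] 0.06295801640188087
```

```bash
python3 -m jog '[[0.02,0,0.01,0,0,0,1],[0.02,0,0.02,0,0,0,1],[0.02,0,0.025,0,0,0,1],[0.0168,-0.0005,0.03,0,0,0,1],[0,0,0.035,0,0,0,1],[0,0,0.035,0,0,0,1],[0,0,0.025,0,0,0,1],[0,0,0.02,0,0,0,1],[0,0,0,0,0,0,1],[0,0,0,0,0,0,1]]'
python3 - <<'E'
from h import *
C=cam("wrist");p,D=vision.snapshot("wrist");np.savez("w2.npz",p=p,D=D,P=cloud("wrist",D,C))
cv2.imwrite("pics/w2.png",p[...,::-1])
E
```

```text
time_s: 2.7
position: [0.4535, 0.2046, 0.0456]
ee_rot: [2.222, 2.22, 0.001]
contact_force: [-0.3, 0.5, -0.0]
gripper_width: 1.001
finger_force: 0.0
```

View pics/w2.png

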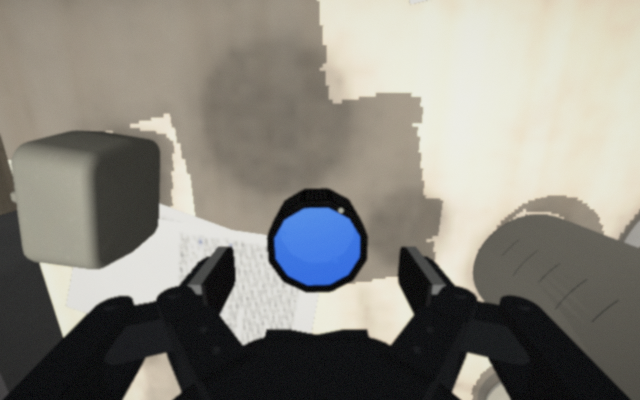

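The ring (318,240) sits centred between the open fingers at columns 233 and 400, and the block on the left is clear. Descending and gripping.

```bash
python3 -m jog '[[0,0,0.015,0,0,0,1],[0,0,0.0125,0,0,0,1],[0,0,0,0,0,0,0.8],[0,0,0,0,0,0,0.6],[0,0,0,0,0,0,0.5],[0,0,0,0,0,0,0.4],[0,0,0,0,0,0,0.3],[0,0,0,0,0,0,0.3],[0,0,0,0,0,0,0.3],[0,0,0,0,0,0,0.3]]' 40
```

```text
time_s: 4.0
position: [0.4525, 0.2048, 0.0178]
ee_rot: [-2.221, -2.221, -0.0]
contact_force: [-0.6, 0.8, -1.1]
gripper_width: 0.669
finger_force: 42.8
```

```bash
python3 -m jog '[[0,0,-0.03,0,0,0,0.3],[0,0,-0.055,0,0,0,0.3],[0,0,-0.055,0,0,0,0.3],[-0.04,0.005,-0.01,0,0,0,0.3],[-0.05,0.01,0,0,0,0,0.3],[-0.055,0.012,0,0,0,0,0.3],[-0.055,0.012,0,0,0,0,0.3],[-0.055,0.012,0,0,0,0,0.3],[-0.055,0.012,0,0,0,0,0.3],[-0.055,0.0105,0,0,0,0,0.3]]'
python3 -m jog '[[-0.05,0,0,0,0,0,0.3],[-0.025,0,0,0,0,0,0.3],[0,0,0,0,0,0,0.3],[0,0,0,0,0,0,0.3],[0,0,0,0,0,0,0.3],[0,0,0,0,0,0,0.3],[0,0,0,0,0,0,0.3],[0,0,0,0,0,0,0.3],[0,0,0,0,0,0,0.3],[0,0,0,0,0,0,0.3]]'
python3 - <<'E'
from h import *
s=bot.read_state();print(s["joint_pos"],s["position"],s["contact_force"],s["ft_torque"])
C=cam("wrist");p,D=vision.snapshot("wrist");P=cloud("wrist",D,C);np.savez("w3.npz",p=p,D=D,P=P)
cv2.imwrite("pics/w3.png",p[...,::-1])
r=np.hypot(P[...,0]-.5258,P[...,1]+.165)
for a,b in((.070,.08),(.0475,.054)):
    m=(r<.05)&(P[...,2]>a)&(P[...,2]<b);q=P[m];print(len(q),q.mean(0),(q.min(0)+q.max(0))/2,q.max(0)-q.min(0),np.argwhere(m).min(0),np.argwhere(m).max(0))
E
```

```text
time_s: 5.25
position: [0.5259, -0.1619, 0.1677]
ee_rot: [-2.222, -2.221, -0.0]
contact_force: [1.2, 0.6, -1.6]
gripper_width: 0.669
finger_force: 43.5
time_s: 6.5
position: [0.526, -0.2352, 0.1678]
ee_rot: [-2.222, -2.221, 0.0]
contact_force: [0.1, 0.0, -0.6]
gripper_width: 0.67
finger_force: 43.5
[-6.14409065e-01  5.62643670e-01  1.63056238e+00 -4.27108194e-05
  9.48410678e-01 -6.14301366e-01] [ 0.52595811 -0.23523261  0.16779602] [ 0.08605946  0.03576677 -0.59508654] [-0.01037285 -0.02857708 -0.07760398]
1894 [ 0.5243624  -0.16650432  0.07436789] [ 0.52443675 -0.16677489  0.07369226] [0.03787385 0.0371836  0.00694893] [ 98 291] [147 339]
3364 [ 0.52466721 -0.16483635  0.0499715 ] [ 0.52548371 -0.16546974  0.05004574] [0.09586495 0.09819041 0.00508557] [ 59 261] [177 371]
```

View pics/w3.png

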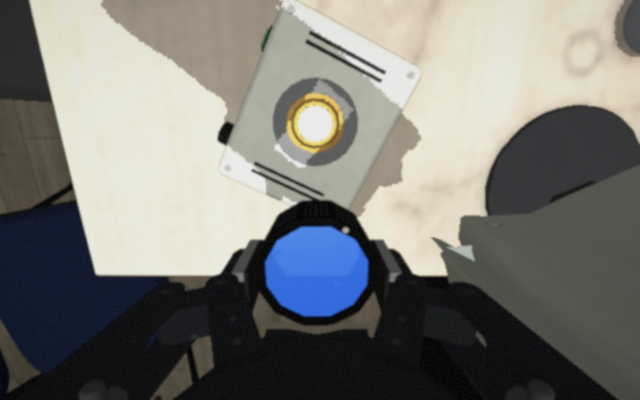

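The nose tip is at (315,122) in the wrist view. The ring, centred near (316,268), is held level with its dot at (346,230). Next I'll measure the ring's offset in the hand with the same camera.

```bash
python3 - <<'E'
from h import *
C=cam("wrist");Z=np.load("w3.npz");P=Z["P"];p=Z["p"].astype(int)
T=np.array([.526,-.2352,.1678])
print("tip",atz("wrist",315,122.5,.0745,C))
m=(p[...,2]>p[...,0]+80);m[:200]=0
n,l,st,ce=cv2.connectedComponentsWithStats(m.astype(np.uint8));i=1+st[1:,4].argmax();print(st[i],ce[i])
b=l==i;q=P[b]-T;print("z med",np.median(q[:,2]),q.mean(0),(np.percentile(q,.5,axis=0)+np.percentile(q,99.5,axis=0))/2)
c=q.mean(0)
r=np.hypot(P[...,0]-T[0],P[...,1]-T[1]);rm=(r<.033)&(r>.02)&~b&(P[...,2]>T[2])&(P[...,2]<T[2]+.03);q=P[rm]-T
for a in range(-180,180,45):
    A=np.degrees(np.arctan2(q[:,1],q[:,0]));k=abs(A-a)<22
    if k.sum()>10: print(a,k.sum(),np.hypot(q[k,0],q[k,1]).max(),np.median(q[k,2]))
# boundary of blue projected on rim plane
cs=max(cv2.findContours(b.astype(np.uint8),0,1)[0],key=len)[:,0,:]
W=np.array([atz("wrist",u,v,T[2]+.009,C) for u,v in cs])-T
el=cv2.fitEllipse((W[:,:2]*1e4).astype(np.float32));print(el)
E
```

```text
tip [ 0.52445158 -0.16633784  0.0745    ]
[ 265  226  104   91 7513] [316.29828298 270.92319979]
z med 0.010508576581200607 [-0.00054691  0.00092916  0.01107361] [-0.00048613  0.00036752  0.01112147]
-180 382 0.03164659235064333 0.013496341773697962
-135 351 0.03040395256214304 0.012339893731220242
-90 361 0.030217309253078913 0.01235230207554508
-45 355 0.029763175785539865 0.012467325014490244
0 1117 0.03298577250080597 0.016516195068144834
45 578 0.02970626331502276 0.012081656424493978
90 781 0.03027625823471611 0.011593423281006349
135 579 0.03038229498723341 0.011989816437491613
((-5.684911727905273, -12.914260864257812), (501.5587158203125, 505.49432373046875), 82.02623748779297)
```

```bash
python3 -m jog '[[0.02,0,0,0,0,0,0.3],[0.025,-0.001,0,0,0,0,0.3],[0.0245,0,0.01,0,0,0,0.3],[0,0,0.02,0,0,0,0.3],[0,0,0.02,0,0,0,0.3],[0,0,0.012,0,0,0,0.3],[0,0,0.006,0,0,0,0.3],[0,0,0,0,0,0,0.3],[0,0,0,0,0,0,0.3],[0,0,0,0,0,0,0.3]]'
python3 - <<'E'
from h import *
s=bot.read_state();print(s["position"],s["contact_force"],s["ft_torque"])
C=cam("side");p,D=vision.snapshot("side")
c=(338,145);im=cv2.resize(p[105:185,285:395,::-1],None,fx=7,fy=7,interpolation=cv2.INTER_CUBIC);cv2.imwrite("pics/s1.png",im)
E
```

```text
time_s: 7.8
position: [0.5253, -0.1659, 0.1004]
ee_rot: [2.221, 2.22, 0.001]
contact_force: [0.4, -0.1, -1.1]
gripper_width: 0.667
finger_force: 43.5
[ 0.52530091 -0.16593321  0.10037592] [ 0.40996372 -0.14293147 -1.12500411] [-0.02444393  0.00521052 -0.00831022]
```

View pics/s1.png

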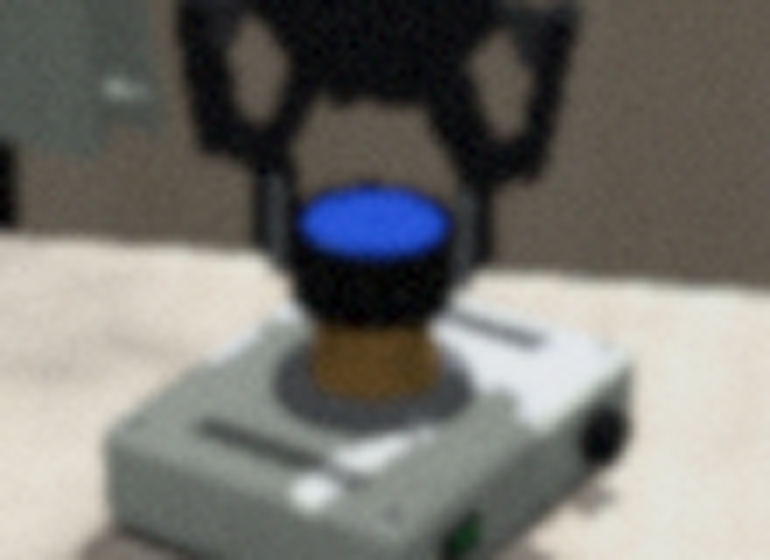

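The side view shows the ring centred above the nose and clear of it. Descending gently.

```bash
python3 -m jog '[[0,0,0.003,0,0,0,0.3],[0,0,0.003,0,0,0,0.3],[0,0,0.003,0,0,0,0.3],[0,0,0.002,0,0,0,0.3],[0,0,0.002,0,0,0,0.3],[0,0,0.001,0,0,0,0.3],[0,0,0.001,0,0,0,0.3],[0,0,0.001,0,0,0,0.3],[0,0,0,0,0,0,0.3],[0,0,0,0,0,0,0.3]]'; python3 -c "
from h import *
s=bot.read_state();print(s['position'],s['contact_force'],s['ft_torque'])"
```

```text
time_s: 9.1
position: [0.525, -0.1657, 0.0839]
ee_rot: [2.221, 2.221, 0.0]
contact_force: [-0.5, -0.0, -1.3]
gripper_width: 0.667
finger_force: 43.5
[ 0.52502426 -0.16569607  0.08385979] [-0.53600007 -0.04343906 -1.33616516] [ 0.0128739   0.02203559 -0.00136581]
```

```bash
python3 -m jog '[[0,0,0.001,0,0,0,0.3],[0,0,0.0005,0,0,0,0.3],[0,0,0.0005,0,0,0,0.3],[0,0,0.0005,0,0,0,0.3],[0,0,0.0005,0,0,0,0.3],[0,0,0.0005,0,0,0,0.3],[0,0,0.0005,0,0,0,0.3],[0,0,0,0,0,0,0.3],[0,0,0,0,0,0,0.3],[0,0,0,0,0,0,0.3]]'; python3 -c "
from h import *
s=bot.read_state();print(s['position'],s['contact_force'],s['ft_torque'])"
```

```text
time_s: 10.35
position: [0.525, -0.1657, 0.0799]
ee_rot: [2.221, 2.221, 0.0]
contact_force: [-0.2, -0.4, -0.9]
gripper_width: 0.667
finger_force: 43.5
[ 0.52499339 -0.16567627  0.07985561] [-0.19493532 -0.35206882 -0.9006885 ] [-0.01449234 -0.07170117 -0.02738308]
```

```bash
python3 -m jog '[[0,0,0.0005,0,0,0,0.3],[0,0,0.0005,0,0,0,0.3],[0,0,0.0004,0,0,0,0.3],[0,0,0.0004,0,0,0,0.3],[0,0,0.0004,0,0,0,0.3],[0,0,0.0003,0,0,0,0.3],[0,0,0.0003,0,0,0,0.3],[0,0,0.0002,0,0,0,0.3],[0,0,0,0,0,0,0.3],[0,0,0,0,0,0,0.3]]'; python3 -c "
from h import *
s=bot.read_state();print(s['position'],s['contact_force'],s['ft_torque'])"
```

```text
time_s: 11.6
position: [0.5251, -0.1657, 0.0768]
ee_rot: [2.221, 2.221, 0.0]
contact_force: [-0.4, -0.6, -1.2]
gripper_width: 0.67
finger_force: 43.5
[ 0.52506048 -0.16571011  0.07682524] [-0.42039409 -0.59658094 -1.2139218 ] [-0.0762206   0.01440935 -0.00246926]
```

```bash
python3 -m jog '[[0,0,0.0003,0,0,0,0.3],[0,0,0.0003,0,0,0,0.3],[0,0,0.0002,0,0,0,0.3],[0,0,0.0002,0,0,0,0.3],[0,0,0.0002,0,0,0,0.3],[0,0,0.0002,0,0,0,0.3],[0,0,0.0001,0,0,0,0.3],[0,0,0,0,0,0,0.3],[0,0,0,0,0,0,0.3],[0,0,0,0,0,0,0.3]]'; python3 -c "
from h import *
s=bot.read_state();print(s['position'],s['contact_force'],s['ft_torque'])"
```

```text
time_s: 12.85
position: [0.525, -0.1657, 0.0754]
ee_rot: [2.221, 2.221, 0.0]
contact_force: [0.6, -1.1, 0.4]
gripper_width: 0.672
finger_force: 43.5
[ 0.52503417 -0.1657127   0.07537069] [ 0.60072272 -1.14477816  0.3788928 ] [-0.18423661  0.00676474 -0.03277382]
```

```bash
python3 -m jog '[[0,0,0.0002,0,0,0,0.3],[0,0,0.0002,0,0,0,0.3],[0,0,0.0002,0,0,0,0.3],[0,0,0,0,0,0,0.3],[0,0,0,0,0,0,0.3],[0,0,0,0,0,0,0.3],[0,0,0,0,0,0,0.3],[0,0,0,0,0,0,0.3],[0,0,0,0,0,0,0.3],[0,0,0,0,0,0,0.3]]'; python3 -c "
from h import *
s=bot.read_state();print(s['position'],s['contact_force'],s['ft_torque'])"
```

```text
time_s: 14.1
position: [0.525, -0.1657, 0.0751]
ee_rot: [2.221, 2.221, 0.0]
contact_force: [-2.1, -0.3, 4.3]
gripper_width: 0.67
finger_force: 44.1
[ 0.52504736 -0.16569911  0.0750646 ] [-2.11201514 -0.31322126  4.31021597] [-0.13342077  0.16802916  0.01230878]
```

Contact at about 7.4 mm above the flange with 5 N of pressure. Now backward (negative about tool z), rising with the thread.

```bash
python3 -m jog '[[0,0,-0.0001,0,0,-5,0.3],[0,0,-0.0001,0,0,-5,0.3],[0,0,-0.00015,0,0,-5,0.3],[0,0,-0.00015,0,0,-5,0.3],[0,0,-0.00015,0,0,-5,0.3],[0,0,-0.00015,0,0,-5,0.3],[0,0,0,0,0,0,0.3],[0,0,0,0,0,0,0.3],[0,0,0,0,0,0,0.3],[0,0,0,0,0,0,0.3]]'; python3 -c "
from h import *
s=bot.read_state();print(s['position'],s['contact_force'],s['ft_torque'],s['joint_pos'][5])"
```

```text
time_s: 15.35
position: [0.525, -0.1658, 0.0761]
ee_rot: [1.571, 2.72, -0.0]
contact_force: [-1.0, -0.6, 7.2]
gripper_width: 0.666
finger_force: 44.4
[ 0.52497449 -0.16577368  0.07605797] [-0.95418173 -0.57472972  7.19218998] [-0.17857708  0.29289805 -0.09392742] -1.032127304116179
```

```bash
python3 -m jog '[[0,0,-0.0002,0,0,-5,0.3],[0,0,-0.0002,0,0,-5,0.3],[0,0,-0.00015,0,0,-5,0.3],[0,0,-0.00015,0,0,-5,0.3],[0,0,-0.00015,0,0,-5,0.3],[0,0,-0.00015,0,0,-5,0.3],[0,0,0,0,0,0,0.3],[0,0,0,0,0,0,0.3],[0,0,0,0,0,0,0.3],[0,0,0,0,0,0,0.3]]'; python3 -c "
from h import *
s=bot.read_state();print(s['position'],s['contact_force'],s['ft_torque'],s['joint_pos'][5])"
```

```text
time_s: 16.6
position: [0.5249, -0.1656, 0.0763]
ee_rot: [-0.814, -3.034, -0.0]
contact_force: [0.6, -1.4, -1.5]
gripper_width: 0.671
finger_force: 43.5
[ 0.52486112 -0.16560693  0.07634254] [ 0.58636045 -1.43774379 -1.46368625] [-0.14455161 -0.01253904  0.0120352 ] -1.5555715310168003
```

The vertical force has vanished, so it is probably over a start gap. Lowering gently to test.

```bash
python3 -m jog '[[0,0,0.0002,0,0,0,0.3],[0,0,0.0002,0,0,0,0.3],[0,0,0.0002,0,0,0,0.3],[0,0,0.0002,0,0,0,0.3],[0,0,0,0,0,0,0.3],[0,0,0,0,0,0,0.3],[0,0,0,0,0,0,0.3],[0,0,0,0,0,0,0.3],[0,0,0,0,0,0,0.3],[0,0,0,0,0,0,0.3]]'; python3 -c "
from h import *
s=bot.read_state();print(s['position'],s['contact_force'],s['ft_torque'],s['joint_pos'][5])"
```

```text
time_s: 17.85
position: [0.525, -0.1656, 0.0757]
ee_rot: [-0.813, -3.034, -0.0]
contact_force: [0.2, -0.1, -1.0]
gripper_width: 0.665
finger_force: 43.5
[ 0.52496147 -0.16564873  0.07569758] [ 0.17067878 -0.05891035 -0.95593381] [ 0.00374682 -0.00421754 -0.00752378] -1.5558947667246763
```

```bash
python3 -m jog '[[0,0,0.0005,0,0,0,0.3],[0,0,0.0005,0,0,0,0.3],[0,0,0.0005,0,0,0,0.3],[0,0,0.0005,0,0,0,0.3],[0,0,0.0005,0,0,0,0.3],[0,0,0.0005,0,0,0,0.3],[0,0,0.0005,0,0,0,0.3],[0,0,0.0005,0,0,0,0.3],[0,0,0,0,0,0,0.3],[0,0,0,0,0,0,0.3]]'; python3 -c "
from h import *
s=bot.read_state();print(s['position'],s['contact_force'],s['ft_torque'],s['joint_pos'][5])"
```

```text
time_s: 19.1
position: [0.525, -0.1657, 0.0717]
ee_rot: [-0.813, -3.035, -0.0]
contact_force: [-0.5, -0.2, -0.9]
gripper_width: 0.669
finger_force: 43.5
[ 0.52498571 -0.16565007  0.07170527] [-0.46017455 -0.16524662 -0.85953286] [-0.01815121  0.01408379  0.03395946] -1.555906898741298
```

Dropped into the thread: 4 mm above the flange with no force. Feeling for the bottom of the start.

```bash
python3 -m jog '[[0,0,0.0003,0,0,0,0.3],[0,0,0.0003,0,0,0,0.3],[0,0,0.0002,0,0,0,0.3],[0,0,0.0002,0,0,0,0.3],[0,0,0.0001,0,0,0,0.3],[0,0,0,0,0,0,0.3],[0,0,0,0,0,0,0.3],[0,0,0,0,0,0,0.3],[0,0,0,0,0,0,0.3],[0,0,0,0,0,0,0.3]]'; python3 -c "
from h import *
s=bot.read_state();print(s['position'],s['contact_force'],s['ft_torque'],s['joint_pos'][5])"
```

```text
time_s: 20.35
position: [0.525, -0.1657, 0.0706]
ee_rot: [0.813, 3.035, -0.0]
contact_force: [-0.1, -0.2, -1.3]
gripper_width: 0.669
finger_force: 43.5
[ 0.52497831 -0.16566094  0.07062842] [-0.07728941 -0.19275922 -1.30132804] [-0.00522547 -0.02156555 -0.01507811] -1.5559116957119825
```

```bash
python3 -m jog '[[0,0,0.0002,0,0,0,0.3],[0,0,0.0001,0,0,0,0.3],[0,0,0.0001,0,0,0,0.3],[0,0,0,0,0,0,0.3],[0,0,0,0,0,0,0.3],[0,0,0,0,0,0,0.3],[0,0,0,0,0,0,0.3],[0,0,0,0,0,0,0.3],[0,0,0,0,0,0,0.3],[0,0,0,0,0,0,0.3]]'; python3 -c "
from h import *
s=bot.read_state();print(s['position'],s['contact_force'],s['ft_torque'],s['joint_pos'][5])"
```

```text
time_s: 21.6
position: [0.525, -0.1657, 0.0703]
ee_rot: [0.813, 3.034, -0.0]
contact_force: [-0.3, -0.2, 0.3]
gripper_width: 0.672
finger_force: 43.6
[ 0.52501513 -0.16569407  0.07026234] [-0.29443118 -0.15242598  0.34820259] [-0.01158511  0.01036967  0.01104848] -1.555917050835514
```

Light contact with the floor of the thread at 2.7 mm. Now forward, following it down.

```bash
python3 -m jog '[[0,0,-0.0002,0,0,3,0.3],[0,0,0,0,0,4,0.3],[0,0,0.0001,0,0,4,0.3],[0,0,0.0001,0,0,4,0.3],[0,0,0.0001,0,0,5,0.3],[0,0,0.0001,0,0,5,0.3],[0,0,0.0001,0,0,5,0.3],[0,0,0,0,0,0,0.3],[0,0,0,0,0,0,0.3],[0,0,0,0,0,0,0.3]]'; python3 -c "
from h import *
s=bot.read_state();print(s['position'],s['contact_force'],s['ft_torque'],s['joint_pos'][5])"
```

```text
time_s: 22.85
position: [0.5249, -0.1657, 0.0698]
ee_rot: [-1.57, -2.721, 0.0]
contact_force: [-0.1, -1.2, -1.8]
gripper_width: 0.666
finger_force: 43.5
[ 0.52492883 -0.16572119  0.06981347] [-0.13978714 -1.17740506 -1.76343625] [-0.13808782 -0.00562302  0.04227731] -1.0329789480716036
```

```bash
python3 -m jog '[[0,0,0.0003,0,0,3,0.3],[0,0,0.0002,0,0,4,0.3],[0,0,0.0002,0,0,4,0.3],[0,0,0.0001,0,0,4,0.3],[0,0,0.0002,0,0,5,0.3],[0,0,0.0001,0,0,5,0.3],[0,0,0.0001,0,0,5,0.3],[0,0,0,0,0,0,0.3],[0,0,0,0,0,0,0.3],[0,0,0,0,0,0,0.3]]'; python3 -c "
from h import *
s=bot.read_state();print(s['position'],s['contact_force'],s['ft_torque'],s['joint_pos'][5])"
```

```text
time_s: 24.1
position: [0.525, -0.1657, 0.0687]
ee_rot: [2.22, 2.222, -0.0]
contact_force: [0.2, -1.5, -0.3]
gripper_width: 0.669
finger_force: 43.5
[ 0.52499577 -0.16573667  0.0687323 ] [ 0.17426212 -1.51206945 -0.27020161] [-0.22234685  0.06079641  0.00509246] -0.5094583791350294
```

```bash
python3 -m jog '[[0,0,0.0001,0,0,4,0.3],[0,0,0.0001,0,0,4,0.3],[0,0,0.0001,0,0,4,0.3],[0,0,0.0001,0,0,4,0.3],[0,0,0.0001,0,0,4,0.3],[0,0,0,0,0,0,0.3],[0,0,0,0,0,0,0.3],[0,0,0,0,0,0,0.3],[0,0,0,0,0,0,0.3],[0,0,0,0,0,0,0.3]]'; python3 -c "
from h import *
s=bot.read_state();print(s['position'],s['contact_force'],s['ft_torque'],s['joint_pos'][5])"
```

```text
time_s: 25.35
position: [0.5251, -0.1658, 0.0682]
ee_rot: [2.573, 1.802, 0.0]
contact_force: [-0.2, -2.2, -0.2]
gripper_width: 0.667
finger_force: 43.5
[ 0.52508318 -0.1657891   0.06823386] [-0.20109091 -2.15519043 -0.24165989] [-0.32404503 -0.0453568   0.01180337] -0.1598037942703689
```

```bash
python3 -m jog '[[0,0,0.0001,0,0,3,0.3],[0,0,0.0001,0,0,3,0.3],[0,0,0.0001,0,0,3,0.3],[0,0,0.0001,0,0,3,0.3],[0,0,0,0,0,0,0.3],[0,0,0,0,0,0,0.3],[0,0,0,0,0,0,0.3],[0,0,0,0,0,0,0.3],[0,0,0,0,0,0,0.3],[0,0,0,0,0,0,0.3]]'; python3 -c "
from h import *
s=bot.read_state();print(s['position'],s['contact_force'],s['ft_torque'],s['joint_pos'][5])"
```

```text
time_s: 26.6
position: [0.5248, -0.1663, 0.0679]
ee_rot: [2.746, 1.525, -0.001]
contact_force: [-1.5, -4.6, -0.0]
gripper_width: 0.674
finger_force: 43.6
[ 0.52479987 -0.16631555  0.06791105] [-1.48660106 -4.61782654 -0.00535997] [-0.8127381   0.31765869  0.14854607] 0.04857509734673498
```

The moment about z has risen to 0.15 N m. I'll relieve the sideways load and see whether this is the stop.

```bash
python3 -m jog '[[-0.0003,0.0001,0,0,0,0,0.3],[-0.0002,0.0001,0.0001,0,0,0,0.3],[0,0,0.0001,0,0,0,0.3],[0,0,0,0,0,0,0.3],[0,0,0,0,0,0,0.3],[0,0,0,0,0,0,0.3],[0,0,0,0,0,0,0.3],[0,0,0,0,0,0,0.3],[0,0,0,0,0,0,0.3],[0,0,0,0,0,0,0.3]]'; python3 -c "
from h import *
s=bot.read_state();print(s['position'],s['contact_force'],s['ft_torque'],s['joint_pos'][5])"
```

```text
time_s: 27.85
position: [0.5248, -0.1664, 0.0677]
ee_rot: [2.747, 1.524, -0.001]
contact_force: [-2.8, -5.0, 1.5]
gripper_width: 0.673
finger_force: 43.9
[ 0.52480002 -0.16637359  0.06774652] [-2.79305139 -4.96911693  1.47647729] [-0.77605002  0.40031252  0.1536468 ] 0.04860757186224736
```

At the stop: single-pin reaction, and the height is about 0.1 mm. Easing off the moment and releasing.

```bash
python3 -m jog '[[0,0,0,0,0,-1,0.3],[0,0,0,0,0,-1,0.3],[0,0,0,0,0,0,0.3],[0,0,0,0,0,0,0.7],[0,0,0,0,0,0,0.8],[0,0,0,0,0,0,0.9],[0,0,0,0,0,0,1],[0,0,0,0,0,0,1],[0,0,0,0,0,0,1],[0,0,0,0,0,0,1]]'
python3 - <<'E'
from h import *
s=bot.read_state();print(s['position'],s['contact_force'],s['ft_torque'])
E
python3 -m jog '[[0,0,-0.005,0,0,0,1],[0,0,-0.01,0,0,0,1],[0,0,-0.02,0,0,0,1],[0,0,-0.03,0,0,0,1],[0,0,-0.03,0,0,0,1],[0,0,-0.03,0,0,0,1],[0,0,-0.02,0,0,0,1],[0,0,0,0,0,0,1],[0,0,0,0,0,0,1],[0,0,0,0,0,0,1]]'
python3 - <<'E'
from h import *
for n in("wrist","scene","side"):
    C=cam(n);p,D=vision.snapshot(n);P=cloud(n,D,C);r=np.hypot(P[...,0]-.525,P[...,1]+.166)
    g=(r<.022)&(P[...,2]>.065)&(P[...,2]<.1);q=P[g];A=np.c_[q[:,:2]-[.525,-.166],np.ones(len(q))]
    f=np.linalg.lstsq(A,q[:,2],rcond=None)[0]
    h=(r>.045)&(r<.06)&(P[...,2]>.03)&(P[...,2]<.06);print(n,len(q),"glass z,tilt",f,"mean",q.mean(0),"housing top",np.median(P[h][:,2]))
    if n=="side": cv2.imwrite("pics/s2.png",cv2.resize(p[105:195,285:395,::-1],None,fx=6,fy=6,interpolation=cv2.INTER_CUBIC))
E
```

```text
time_s: 29.1
position: [0.5249, -0.1662, 0.0676]
ee_rot: [-2.721, -1.571, -0.0]
contact_force: [0.1, 0.4, -0.3]
gripper_width: 1.0
finger_force: 0.0
[ 0.52486439 -0.16619252  0.06761366] [ 0.13946701  0.4319088  -0.29601202] [-0.05658979 -0.0003707  -0.0542569 ]
time_s: 30.35
position: [0.5242, -0.1658, 0.2115]
ee_rot: [-2.719, -1.57, 0.002]
contact_force: [-0.4, 0.1, -0.0]
gripper_width: 1.0
finger_force: 0.0
wrist 1513 glass z,tilt [ 0.00242161 -0.00024278  0.07812704] mean [ 0.52518314 -0.16563695  0.07812739] housing top 0.046146487239615196
scene 336 glass z,tilt [0.00660013 0.00865499 0.07686587] mean [ 0.52473904 -0.1661596   0.07686277] housing top 0.044916088553533684
side 115 glass z,tilt [-0.01033162 -0.00187519  0.07613359] mean [ 0.52495633 -0.16649096  0.07613496] housing top 0.04430315811377301
```

View pics/s2.png

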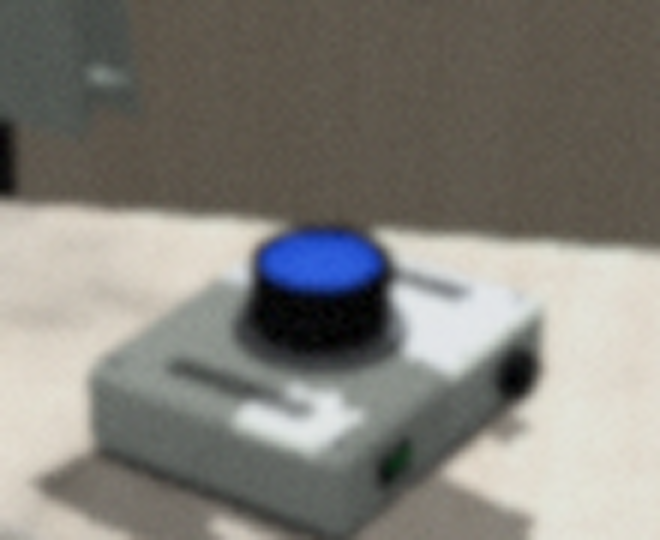

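The side view shows the ring seated flat on the flange, centred at (322,290). The glass is 32.0 mm above the housing top, as it must be when home, and it is level within 0.01 rad.

```bash
python3 -c "
from plant import ticket
print(ticket.hand_in())"
```

```text
the job is handed in; nothing more can be done
None
```

I screwed the ring fully home on the nose, level and flat on the flange, let it go and handed the job in at about 30 s; the hand-in returned no verdict.

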